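Pull the spent filter cassette from the bench fume unit

TASK

The spent filter cassette of the fume unit has to come out, but the small carton with the fresh filter is lying flat on top of it. First take the carton off and stand it upright on one of its thin faces on the silicone work mat, and let go of it; then pinch the cassette's two side catches together, lift the cassette out until all of it is at least 5 cm above the top of the unit, and finish there, holding it still and level with both catches still pinched. Leave the carton standing and the other things on the bench where they are.

Things in the scene. Friction and masses are not known exactly. Their poses are not given: they have to be found in the camera images.
- carton_center (a point): centre of the closed cardboard carton, 100 (own x) x 56 (y) x 24 mm (z), 50 to 95 g. At the start it lies flat on the cassette's top, 96 mm above the bench, its length roughly along the cassette's x, its centre within 15 mm of the cassette's. It overhangs the top by 8 mm on each long side; the catches' upper ends are 10 mm below it.
- cassette_grip (a point): middle of the black cassette, half-way between its two side catches at the height to pinch them: 66 mm above its underside, 24 mm below its top. x: its 84 mm length, y: from catch_b to catch_a (pinching line), z up. Body 40 mm wide in y and 90 tall; the lowest 40 mm are 65 wide and sit in the unit. 0.2 to 0.35 kg.
- catch_a (a joint): catch on the cassette's +y side, an upright ribbed grey plate 24 mm long in x, free from 40 to 80 mm above the cassette's underside. Value: travel inwards, 0 free to 0.006 m fully in, at its stop (1.5 N to start, 4.5 N fully in). Below about 0.004 m its nose still hooks in the unit and the cassette rises only 2 mm.
- catch_b (a joint): the same catch on the -y side, 0 free to 0.006 m fully in. The outer faces of the two catches stand 64 mm apart when free, 52 mm when both are fully in.
- housing: fume unit, a grey steel box fixed to the bench, 150 (x) x 130 (y) x 46 mm, with an open well in which the cassette stands on a floor 6 mm above the bench with 1.5 to 2 mm of play all round; a black duct stub on its +x side. Origin: centre of its underside, at bench height. Its axes are the cassette's at the start.
- mat: square silicone work mat, 180 x 180 x 3 mm, fixed flat on the bench and bare. Origin: centre of its underside; axes along its sides; its top is 3 mm above the bench.
- dispenser: white plastic dispenser bottle with a steel cap, 56 mm across, 115 mm tall; to be left alone. Origin: on its underside.
- flux_tin: low round tin, 52 mm across, 34 mm tall; to be left alone. Origin: on its underside.
- esd_brush: small black-handled brush lying flat, 150 mm long; to be left alone. Origin: on its underside.
- solder_spool: aluminium spool standing on its flange, 56 mm across, 40 mm tall; to be left alone. Origin: on its underside.
- tweezers: steel tweezers lying flat, about 155 mm long, 4 mm thick; to be left alone. Origin: on its underside.
- loose_board: small green circuit board lying flat, 70 x 50 mm, 10 mm high with its parts; to be left alone. Origin: on its underside.
Not all that is in view belongs to the job. Leave any orange or red look-alike of the part that bears cassette_grip alone.

How it is judged:
By the outcome, as a careful person would: the job done as asked, in the order asked, and still so for the second after the job is handed in, while the arm keeps its last pose, push and grip.
It also fails if it takes over 54 s, if anything falls off the work surface, if the arm or the gripper's body presses on something with over 40 N, if the wrist force passes 120 N, or if a joint passes its speed limit or range.

ROBOT

A 6-joint arm with a two-finger parallel gripper is mounted at the origin on the work surface. World frame = base frame: x ahead of the robot, y to its left, z up, the work surface at z = 0. Lengths are in m, angles in rad, forces in N, time in s.
With the tool pointing down it reaches from about 0.275 to 0.875 m from the base axis. Payload 12.5 kg.
Tool frame: the origin (TCP) lies at the centre of the arm's flange, where the gripper is bolted on; the fingertips stand 173 mm ahead of it and the grasp point (between the pads) lies 155 mm ahead of it; z points along the fingers, y is the line along which they close (so a half turn about z gives the same grasp; the last joint's range is limited). The gripper opens to 85 mm and grips with 20 to 120 N. Pads are 22 mm wide; open, the fingers measure 114 mm over their backs; the gripper's body (76 mm by 85 mm) begins 54 mm behind the grasp point. The pads swing forward as they close: fully open they stand 13 mm farther back than shut.
Start: joints at [1.18, 0.351, 1.652, -0, 1.139, -0.085], TCP at [0.166, 0.524, 0.405] pointing down, gripper open.
Joint ranges: [-2.75, 2.75], [-0.79, 2.1], [0.01, 2.65], [-1.57, 4.71], [0.07, 3.14], [-2.87, 2.87]. Speed limits (rad/s): [2.22, 2.22, 2.79, 3.14, 3.14, 3.14].

INTERFACE

Orientations are given as a unit quaternion [x, y, z, w].
In Python, from rig import bot gives the robot as it stands.
- The arm moves only by the shell command python3 -m inch 'ROWS' [OPENING]. ROWS is a JSON object of lists of equal length, an entry for each row: "dp": the shift along the world's x, y, z in units of 150 mm (1.0 is 150 mm), a list of three; "turn": the turn about the world's z in units of 90 degrees (1.0 is 90 degrees). In form: {"dp": [[x, y, z], ...], "turn": [turn, ...]}. A call has 1 to 12 rows; each row is the pose to reach, as a shift and turn from the pose commanded when the call began; what a row does not reach only later rows make up. A row lasts 1/8 s, in which the tool goes at most 62.5 mm and 10.7 degrees, less where a joint would pass 70% of its speed; a pose out of reach is approached as far as the arm can. A call with a number of a shift or a turn outside -1 to 1 is refused whole. A call with a gripper value outside its range is refused whole. OPENING is the opening, from 0 (shut) to 1 (fully open), set as the call begins (- or left out, the last holds). The fingers move at their own pace and stop on an object; the grip force is fixed at half the most. Time passes only in rows, so rows that repeat a pose let the fingers close. It gives the time, the measured TCP pose, the force, the opening and the grip force at its end, in the units of the state.
- bot.get_obs(): the state, without advancing time (a new reading comes with each control period).
- bot.capture(name): name is "side" or "top" or "wrist"; returns a dict with "frame" (384x512x3 uint8, blue, green, red), "fx", "fy", "cx", "cy" (pixels), "R" (3x3) and "t" (3): a world point X has camera coordinates R X + t. Camera axes: x right, y down, z forward; pixel columns grow to the right and rows downward; lengths in m; the calibration is good to about 2 mm. A picture is of the moment at which its call begins. There is no depth.
- bot.job_done(): hands the job in; it is judged then, once.
The state is a dict: "time": time; "qpos": joint angles; "joint_vel": joint speeds; "effort": joint torques, N m; "tcp_pos": TCP position; "orientation": TCP orientation; "force": force on the tool from outside, world axes, zero at the start; "ft_torque": the same for the moment, N m; "grip_width": finger opening in m; "finger_force": force on a finger pad.
Only numpy, scipy, OpenCV 4.12 (cv2) and the standard library are available. Lean on these libraries where they do the work, as an engineer would, in place of code of your own. Each camera call takes 0.05 s, during which the arm holds its last target. There are 200 camera calls.

## Working session

There is one attempt and no reset: what is moved stays moved. The work goes in short steps, Python scripts to look and compute and a shell command to move; the robot and the scene stay as the last step left them, time stands still between calls to the robot, and variables do not carry over. Pictures are saved under pics/ and viewed, at most 10 in all, crops included, and the job is handed in when it is done.

```bash
mkdir -p pics; ls; python3 - <<'E'
from rig import bot
import cv2,pickle
import numpy as np
d={}
for n in("side","top"):
    c=bot.capture(n);d[n]=c;cv2.imwrite(f"pics/{n}0.png",c["frame"]);print(n,c["fx"],c["cx"],c["cy"],np.round(c["R"],3).tolist(),np.round(c["t"],3))
pickle.dump(d,open("c0.pkl","wb"))
o=bot.get_obs();print(o)
E
```

```text
pics
side 369.73018321319813 249.76204946753523 194.66423656719485 [[0.868, -0.496, 0.018], [-0.346, -0.631, -0.694], [0.356, 0.596, -0.719]] [-0.48   0.266  0.921]
top 404.1712683502912 252.11849171680305 194.36312250418612 [[-0.005, -1.0, 0.005], [-0.997, 0.005, -0.075], [0.075, -0.005, -0.997]] [-0.002  0.567  1.279]
{'time': 0.1, 'qpos': array([ 1.18041659e+00,  3.51193424e-01,  1.65232595e+00, -7.16483840e-07,
        1.13907969e+00, -8.46000142e-02]), 'joint_vel': array([-0.00027065, -0.00070429, -0.00035252, -0.00096857,  0.00117583,
        0.00160431]), 'effort': array([ 1.35445935e-04, -5.06826532e+01, -2.91877770e+01, -1.16550555e-04,
        2.61065637e-03, -2.69979955e-05]), 'tcp_pos': array([0.16550667, 0.52439916, 0.40421908]), 'orientation': array([ 1.52294748e-01,  9.88334992e-01, -4.89161442e-04, -1.18070692e-04]), 'force': array([-0.18327094,  0.1307679 ,  0.00168583]), 'ft_torque': array([-0.0738273 , -0.04160244,  0.02347379]), 'finger_force': 0.0, 'grip_width': 0.08542222862442195}
```

View pics/top0.png

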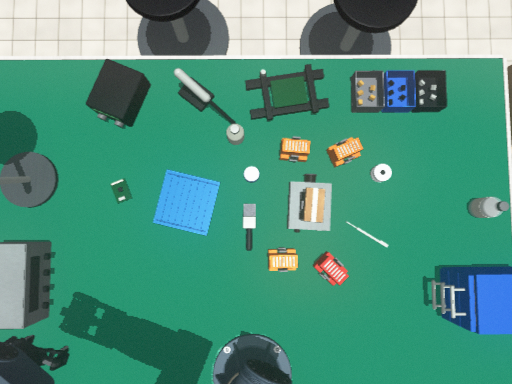

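View pics/side0.png

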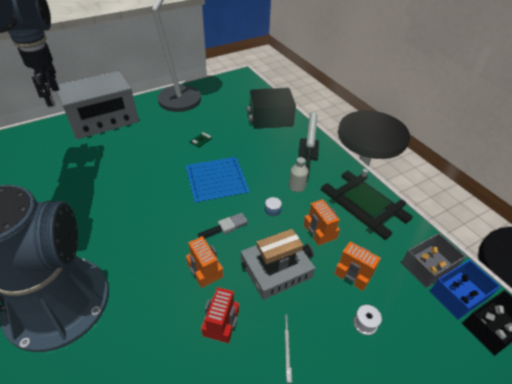

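The top view shows the grey unit with the carton at about (313,205) and its duct stub at (310,178). The blue mat is at (187,202). The look-alikes are the orange cassettes at (295,149), (345,151) and (283,259), and the red one at (331,268). I choose the black cassette under the carton at (313,205). I'll check that in a close crop and measure.

```bash
cat >h.py <<'E'
import cv2,numpy as np
def ray(c,uv,z):
    R=np.array(c["R"]);t=np.array(c["t"]);o=-R.T@t
    d=R.T@np.array([(uv[0]-c["cx"])/c["fx"],(uv[1]-c["cy"])/c["fy"],1])
    return o+d*(z-o[2])/d[2]
def proj(c,X):
    p=np.array(c["R"])@np.array(X)+np.array(c["t"]);return np.array([c["fx"]*p[0]/p[2]+c["cx"],c["fy"]*p[1]/p[2]+c["cy"]])
def big(m):
    cs=cv2.findContours(m.astype(np.uint8),cv2.RETR_EXTERNAL,cv2.CHAIN_APPROX_NONE)[0]
    return max(cs,key=cv2.contourArea)
def rect(c,ct,z):
    """min-area rectangle of a contour cast on plane z: centre, long side, short side, angle of long side (deg)"""
    P=np.array([ray(c,p[0],z)[:2] for p in ct],np.float32)*1000
    b=cv2.boxPoints(cv2.minAreaRect(P));e=b[1]-b[0];f=b[2]-b[1]
    if np.linalg.norm(f)>np.linalg.norm(e):e,f=f,e
    return np.round(b.mean(0)),round(float(np.linalg.norm(e)),1),round(float(np.linalg.norm(f)),1),round(float(np.degrees(np.arctan2(e[1],e[0]))),1)
E
python3 - <<'E'
import pickle,cv2,numpy as np
from h import *
d=pickle.load(open("c0.pkl","rb"));c=d["top"];f=c["frame"].astype(int)
b,g,r=f[...,0],f[...,1],f[...,2]
win=np.zeros(b.shape,bool);win[170:240,280:340]=1
hsv=cv2.cvtColor(c["frame"],cv2.COLOR_BGR2HSV)
car=win&(r>b+12)&(r>100)|(win&(r>185))
print("carton",rect(c,big(car),.12))
hou=win&((hsv[...,1]<110)|(r>g))
mm=cv2.morphologyEx(hou.astype(np.uint8),cv2.MORPH_OPEN,np.ones((25,25)))
print("housing",rect(c,big(mm),.046))
m=(b>r+60)&(b>g+20);w=np.zeros_like(win);w[150:250,140:230]=1
mat=cv2.morphologyEx((m&w).astype(np.uint8),cv2.MORPH_CLOSE,np.ones((5,5)))
print("mat",rect(c,big(mat),.003))
im=c["frame"].copy();cv2.drawContours(im,[big(car)],-1,(255,0,255),1);cv2.drawContours(im,[big(mm)],-1,(0,255,255),1)
a=cv2.resize(im[140:280,270:350],None,fx=4,fy=4,interpolation=0)
s=cv2.resize(d["side"]["frame"][210:310,220:340],None,fx=4,fy=4,interpolation=2)
o=np.zeros((560,800,3),np.uint8);o[:560,:320]=a;o[:400,320:800]=s
cv2.imwrite("pics/crop1.png",o)
E
```

```text
carton (array([ 525., -175.], dtype=float32), 138.8, 117.1, -3.3)
housing (array([ 530., -184.], dtype=float32), 151.8, 132.9, -0.7)
mat (array([544., 210.], dtype=float32), 181.1, 180.0, 76.1)
```

View pics/crop1.png

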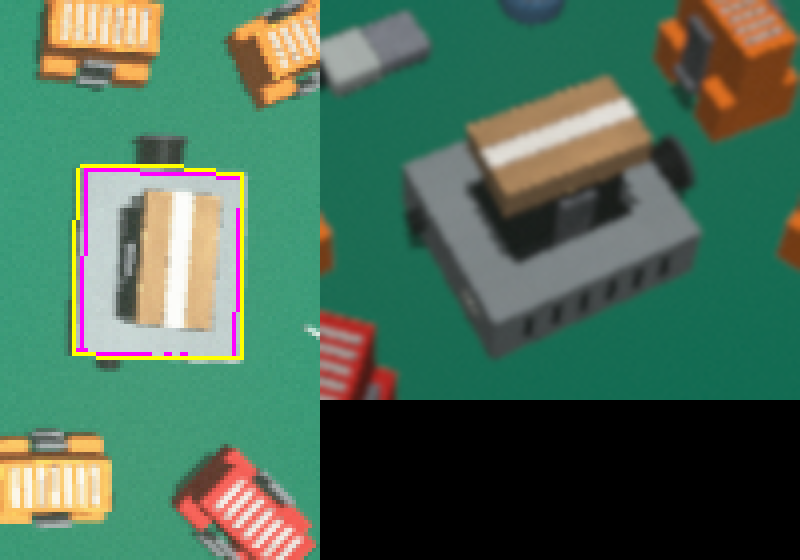

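The crop shows the black cassette with its grey catch under the brown carton. It stands in the grey unit, not in any orange or red look-alike. My plan has four parts:
- Take the carton off and turn it a quarter turn.
- Lean it on the unit's free -y wall.
- Push its foot in until it stands.
- Regrip it upright and carry it to the mat.

```bash
python3 - <<'E'
import pickle,cv2,numpy as np
from h import *
d=pickle.load(open("c0.pkl","rb"));c=d["top"]
P=np.array([ray(c,(u/4+270-.5,v/4+140-.5),.12)[:2] for u,v in[(146,190),(220,195),(214,330),(137,327)]])*1000
print("carton",P.mean(0).round(1),[round(float(np.linalg.norm(P[i]-P[i-1])),1) for i in range(4)],"ang",np.degrees(np.arctan2(*((P[0]+P[1]-P[2]-P[3])[::-1]))))
Q=np.array([ray(c,(u/4+270-.5,v/4+140-.5),.046)[:2] for u,v in[(82,166),(243,174),(240,358),(73,354)]])*1000
print("hous",Q.round().tolist(),Q.mean(0).round(1),"ang",np.degrees(np.arctan2(*((Q[0]+Q[1]-Q[2]-Q[3])[::-1]))))
for n,uv in dict(spool=(382,173),tw1=(347,222),tw2=(388,246),redtop=(331,268),brush=(249,210),tin=(251,174)).items():print(n,ray(c,uv,.02)[:2].round(3))
print(bot.get_obs()["tcp_pos"]) if 0 else None
E
```

```text
carton [ 527.8 -188.3] [102.0, 55.2, 100.4, 57.0] ang -4.110909359434351
hous [[606.0, -124.0], [600.0, -252.0], [455.0, -247.0], [458.0, -116.0]] [ 529.7 -184.5] ang -2.7497815400301158
spool [ 0.634 -0.425]
tw1 [ 0.476 -0.308]
tw2 [ 0.399 -0.438]
redtop [ 0.331 -0.254]
brush [0.516 0.006]
tin [ 0.633 -0.001]
```

```bash
python3 -m inch '{"dp":[[0.15,-0.33,0],[0.3,-0.66,0],[0.47,-1,0],[0.47,-1,0]],"turn":[0,0,0,0]}' 1
python3 -m inch '{"dp":[[0.15,-0.33,0],[0.3,-0.66,0],[0.47,-1,0],[0.47,-1,0]],"turn":[0,0,0,0]}'
python3 -m inch '{"dp":[[0.15,-0.33,0],[0.3,-0.66,0],[0.47,-1,0],[0.47,-1,0]],"turn":[0,0,0,0]}'
python3 -m inch '{"dp":[[0.15,-0.33,0],[0.3,-0.66,0],[0.47,-1,0],[0.47,-1,0]],"turn":[0,0,0,0]}'
python3 -m inch '{"dp":[[0.15,-0.33,0],[0.3,-0.66,0],[0.47,-0.74,0],[0.47,-0.74,0]],"turn":[0.05,0.1,0.15,0.15]}'
python3 - <<'E'
from rig import bot
import cv2,pickle
c=bot.capture("wrist");cv2.imwrite("pics/w1.png",c["frame"]);pickle.dump(c,open("w1.pkl","wb"));print(bot.get_obs())
E
```

```text
time: 0.6
tcp_pos: [0.237, 0.3722, 0.4047]
orientation: [0.154, 0.988, -0.0, -0.0]
force: [0.0, 0.1, -0.1]
grip_width: 0.0855
finger_force: 0.0
time: 1.1
tcp_pos: [0.3077, 0.2227, 0.4047]
orientation: [0.155, 0.988, -0.0, 0.0]
force: [-0.1, 0.6, 0.7]
grip_width: 0.0851
finger_force: 0.0
time: 1.6
tcp_pos: [0.3784, 0.073, 0.4047]
orientation: [0.154, 0.988, -0.0, 0.0]
force: [-0.3, 0.6, 0.8]
grip_width: 0.0854
finger_force: 0.0
time: 2.1
tcp_pos: [0.449, -0.0762, 0.4043]
orientation: [0.153, 0.988, 0.0, -0.0]
force: [-0.0, 0.9, -0.1]
grip_width: 0.0857
finger_force: 0.0
time: 2.6
tcp_pos: [0.5194, -0.1849, 0.404]
orientation: [0.034, 0.999, 0.0, -0.0]
force: [0.0, 0.9, -0.3]
grip_width: 0.0854
finger_force: 0.0
{'time': 2.65, 'qpos': array([-4.26391587e-01,  3.52398005e-01,  1.65089746e+00,  3.96844152e-04,
        1.13972522e+00, -1.92813948e+00]), 'joint_vel': array([-0.00222007, -0.02674793,  0.03141092, -0.00122738,  0.00117218,
        0.00352133]), 'effort': array([-8.65922347e-01, -4.95542443e+01, -3.04915488e+01, -2.35793606e-02,
       -6.84351032e-02, -2.19376199e-01]), 'tcp_pos': array([ 0.51862545, -0.18448214,  0.40410204]), 'orientation': array([ 3.46003376e-02,  9.99400958e-01,  4.39245001e-04, -5.91069387e-04]), 'force': array([-0.13209232,  0.99550704,  0.74269691]), 'ft_torque': array([ 0.00508869, -0.02841965,  0.01295702]), 'finger_force': 0.0, 'grip_width': 0.08537475364424538}
```

View pics/w1.png

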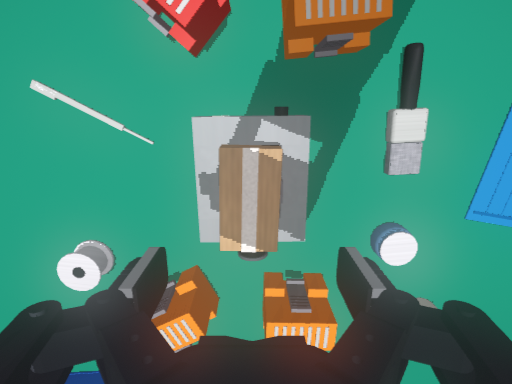

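The wrist view shows the carton's top with corners at about (219,146), (282,146), (277,251) and (220,249). The unit's plate corners are (193,118), (310,116), (305,241) and (202,242).

```bash
python3 - <<'E'
import pickle,cv2,numpy as np
from h import *
c=pickle.load(open("w1.pkl","rb"))
for nm,cs,z in(("carton",[(219,146),(282,146),(277,251),(220,249)],.12),("hous",[(193,118),(310,116),(305,241),(202,242)],.046)):
    P=np.array([ray(c,p,z)[:2] for p in cs])*1000
    print(nm,P.round().tolist(),P.mean(0).round(1),"ang",np.degrees(np.arctan2(*((P[2]+P[3]-P[0]-P[1])[::-1]))))
E
```

```text
carton [[475.0, -210.0], [478.0, -156.0], [578.0, -165.0], [573.0, -219.0]] [ 526.  -187.4] ang -5.158624646111503
hous [[451.0, -244.0], [458.0, -117.0], [606.0, -125.0], [599.0, -252.0]] [ 528.5 -184.6] ang -3.0446699691434485
```

```bash
python3 -m inch '{"dp":[[-0.005,-0.02,-0.3],[-0.005,-0.02,-0.6],[-0.005,-0.02,-0.8],[-0.005,-0.02,-0.93],[-0.005,-0.02,-0.93]],"turn":[-0.01,-0.01,-0.01,-0.01,-0.01]}'
python3 -m inch '{"dp":[[0,0,0],[0,0,0],[0,0,0],[0,0,0],[0,0,0],[0,0,0]],"turn":[0,0,0,0,0,0]}' 0.6
python3 -m inch '{"dp":[[0,0,0],[0,0,0],[0,0,0],[0,0,0]],"turn":[0,0,0,0]}' 0.55
python3 -m inch '{"dp":[[0,0,0.1],[0,0,0.3],[0,0,0.6],[0,0,0.6]],"turn":[0,0,0,0]}'
```

```text
time: 3.28
tcp_pos: [0.5168, -0.1876, 0.2643]
orientation: [0.043, 0.999, 0.001, -0.001]
force: [-0.2, 0.6, 0.3]
grip_width: 0.0858
finger_force: 0.0
time: 4.03
tcp_pos: [0.5176, -0.1893, 0.2667]
orientation: [0.043, 0.999, -0.0, 0.001]
force: [-0.1, 2.2, 5.9]
grip_width: 0.055
finger_force: 64.9
time: 4.53
tcp_pos: [0.5176, -0.1893, 0.2667]
orientation: [0.043, 0.999, -0.0, 0.001]
force: [-1.1, 2.6, 6.2]
grip_width: 0.0552
finger_force: 64.9
time: 5.03
tcp_pos: [0.5178, -0.1897, 0.3595]
orientation: [0.043, 0.999, -0.001, 0.003]
force: [0.2, 0.2, -1.7]
grip_width: 0.0551
finger_force: 64.0
```

```bash
python3 -m inch '{"dp":[[0.02,-0.07,0],[0.04,-0.14,0],[0.06,-0.21,0],[0.08,-0.28,0],[0.1,-0.35,0],[0.12,-0.42,0],[0.14,-0.49,0],[0.16,-0.56,0],[0.18,-0.63,0],[0.18,-0.63,0]],"turn":[-0.11,-0.22,-0.33,-0.44,-0.55,-0.66,-0.77,-0.88,-0.98,-0.98]}'
python3 -m inch '{"dp":[[0,0,-0.3],[0,0,-0.6],[0,0,-0.8],[0,0,-0.88],[0,0,-0.88]],"turn":[0,0,0,0,0]}'
python3 - <<'E'
from rig import bot
import cv2,numpy as np
c=bot.capture("wrist");s=bot.capture("side")["frame"][180:330,220:420]
o=np.zeros((384,800,3),np.uint8);o[:,:400]=c["frame"][:,56:456];o[:300,400:]=cv2.resize(s,(400,300));cv2.imwrite("pics/w2.png",o)
E
```

```text
time: 6.28
tcp_pos: [0.5441, -0.2843, 0.3549]
orientation: [0.726, 0.688, -0.0, -0.0]
force: [-0.2, -0.2, -0.6]
grip_width: 0.0554
finger_force: 64.0
time: 6.9
tcp_pos: [0.5443, -0.2838, 0.2232]
orientation: [0.725, 0.688, -0.0, -0.0]
force: [0.7, -0.3, -0.7]
grip_width: 0.0549
finger_force: 64.0
```

View pics/w2.png

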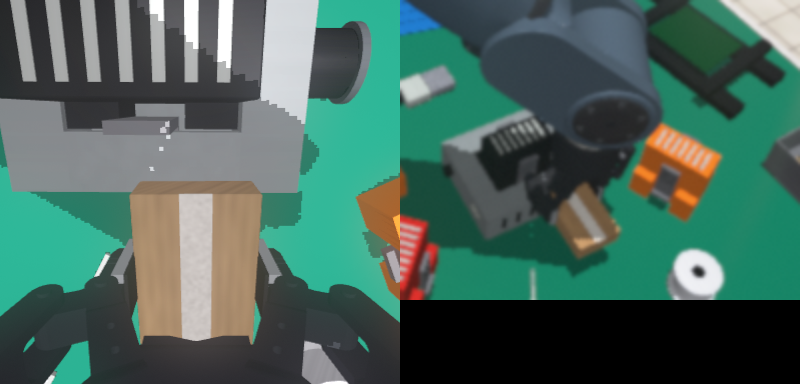

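The carton is gripped and its short end overlaps the unit's -y edge by a few mm (edge at row 192, carton end at rows 181–192). I'll press it down slowly so that it pivots in the grip.

```bash
python3 -m inch '{"dp":[[0,0.01,-0.03],[0,0.01,-0.05],[0,0.01,-0.07],[0,0.01,-0.07]],"turn":[0,0,0,0]}'
python3 -m inch '{"dp":[[0,0,-0.02],[0,0,-0.04],[0,0,-0.05],[0,0,-0.05]],"turn":[0,0,0,0]}'
python3 - <<'E'
from rig import bot
import cv2,numpy as np
c=bot.capture("wrist");s=bot.capture("side")["frame"][180:330,220:420]
o=np.zeros((384,800,3),np.uint8);o[:,:400]=c["frame"][:,56:456];o[:300,400:]=cv2.resize(s,(400,300));cv2.imwrite("pics/w3.png",o);print(bot.get_obs()["force"])
E
```

```text
time: 7.5
tcp_pos: [0.5444, -0.2832, 0.2145]
orientation: [0.726, 0.688, -0.0, 0.001]
force: [-5.6, -2.1, 14.4]
grip_width: 0.0551
finger_force: 66.7
time: 8.0
tcp_pos: [0.5448, -0.2843, 0.2082]
orientation: [0.726, 0.688, -0.0, 0.003]
force: [-8.3, -8.8, 22.3]
grip_width: 0.0546
finger_force: 71.5
[-8.07902599 -9.14082067 22.33391942]
```

View pics/w3.png

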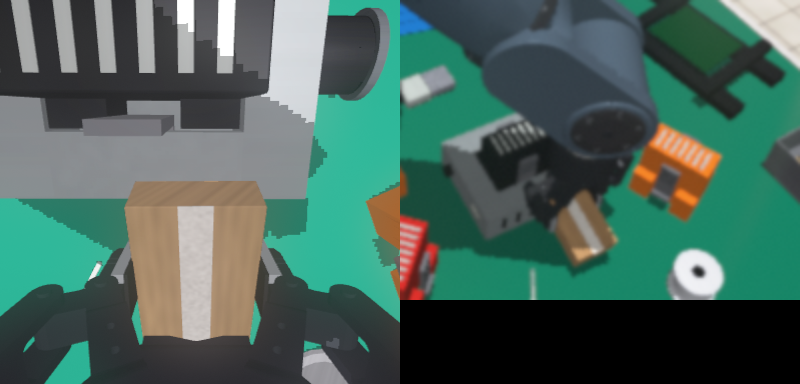

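The carton is pivoting: its end face has grown to rows 181–206 at 22 N. I'll continue.

```bash
python3 -m inch '{"dp":[[0,0,-0.02],[0,0,-0.04],[0,0,-0.05],[0,0,-0.05]],"turn":[0,0,0,0]}'
python3 -m inch '{"dp":[[0,0,-0.02],[0,0,-0.04],[0,0,-0.05],[0,0,-0.05]],"turn":[0,0,0,0]}'
```

```text
time: 8.6
tcp_pos: [0.545, -0.2847, 0.2009]
orientation: [0.726, 0.688, -0.0, 0.004]
force: [-7.2, -12.3, 21.5]
grip_width: 0.0551
finger_force: 77.1
time: 9.1
tcp_pos: [0.5451, -0.2846, 0.194]
orientation: [0.726, 0.688, 0.0, 0.004]
force: [-9.8, -9.4, 28.7]
grip_width: 0.0551
finger_force: 85.2
```

```bash
python3 - <<'E'
from rig import bot
import cv2,numpy as np
c=bot.capture("wrist");s=bot.capture("side")["frame"][220:330,270:370]
o=np.zeros((440,800,3),np.uint8);o[:384,:400]=c["frame"][:,56:456];o[:440,400:]=cv2.resize(s,(400,440),interpolation=2);cv2.imwrite("pics/w4.png",o)
E
```

```text
(no output)
```

View pics/w4.png

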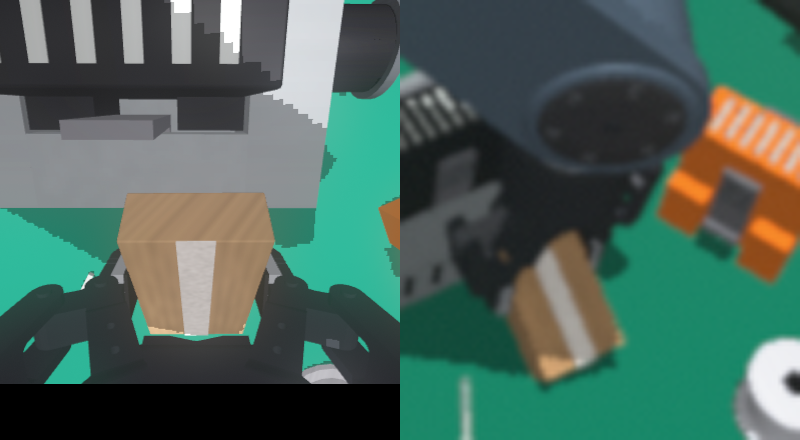

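The tilt is already about 45° and the grip is firm. I'll keep holding the carton, lift it over to the unit's +y wall, and push its low end against that wall until it is upright.

```bash
python3 -m inch '{"dp":[[0,0,0.3],[0,0,0.6],[0,0,0.9],[0,0,1],[0,0,1]],"turn":[0,0,0,0,0]}'
python3 -m inch '{"dp":[[-0.05,0.3,0],[-0.1,0.6,0],[-0.1,0.85,0],[-0.1,0.85,0]],"turn":[0,0,0,0]}'
python3 -m inch '{"dp":[[0,0.3,0],[0,0.55,0],[0,0.68,0],[0,0.68,0]],"turn":[0,0,0,0]}'
python3 -m inch '{"dp":[[0,0,-0.3],[0,0,-0.55],[0,0,-0.75],[0,0,-0.8],[0,0,-0.8]],"turn":[0,0,0,0,0]}'
```

```text
time: 9.82
tcp_pos: [0.5443, -0.2825, 0.3403]
orientation: [0.726, 0.688, 0.0, 0.0]
force: [-0.9, 0.2, -1.6]
grip_width: 0.0553
finger_force: 80.9
time: 10.32
tcp_pos: [0.529, -0.153, 0.3383]
orientation: [0.725, 0.689, -0.001, -0.002]
force: [-0.3, -0.7, -0.6]
grip_width: 0.0547
finger_force: 80.9
time: 10.82
tcp_pos: [0.5294, -0.0528, 0.3394]
orientation: [0.726, 0.688, -0.0, -0.0]
force: [0.8, 0.9, -0.6]
grip_width: 0.0548
finger_force: 80.9
time: 11.45
tcp_pos: [0.5295, -0.0537, 0.2204]
orientation: [0.726, 0.687, -0.0, 0.0]
force: [0.2, 0.1, 0.1]
grip_width: 0.0549
finger_force: 81.0
```

```bash
python3 -m inch '{"dp":[[0,-0.04,0.04],[0,-0.08,0.04],[0,-0.12,0.04],[0,-0.15,0.04],[0,-0.15,0.04]],"turn":[0,0,0,0,0]}'
python3 -m inch '{"dp":[[0,-0.04,0],[0,-0.08,0],[0,-0.1,0],[0,-0.1,0]],"turn":[0,0,0,0]}'
python3 -m inch '{"dp":[[0,-0.03,0],[0,-0.06,0],[0,-0.08,0],[0,-0.08,0]],"turn":[0,0,0,0]}'
```

```text
time: 12.08
tcp_pos: [0.5297, -0.0719, 0.2279]
orientation: [0.727, 0.687, 0.003, -0.002]
force: [0.1, 47.4, 22.7]
grip_width: 0.0552
finger_force: 83.5
time: 12.58
tcp_pos: [0.5296, -0.0848, 0.2299]
orientation: [0.727, 0.687, 0.004, -0.004]
force: [-10.0, 69.9, 55.4]
grip_width: 0.0549
finger_force: 81.2
time: 13.08
tcp_pos: [0.5295, -0.0973, 0.2305]
orientation: [0.727, 0.687, 0.003, -0.004]
force: [-15.3, 67.1, 66.8]
grip_width: 0.0549
finger_force: 76.5
```

```bash
python3 -m inch '{"dp":[[0,0.03,0.05],[0,0.03,0.1],[0,0.03,0.1]],"turn":[0,0,0]}'
python3 - <<'E'
from rig import bot
import cv2,numpy as np
c=bot.capture("wrist");s=bot.capture("side")["frame"][170:290,220:340]
o=np.zeros((400,800,3),np.uint8);o[:384,:400]=c["frame"][:,56:456];o[:400,400:]=cv2.resize(s,(400,400),interpolation=2);cv2.imwrite("pics/w5.png",o)
E
```

```text
time: 13.45
tcp_pos: [0.5294, -0.0986, 0.2416]
orientation: [0.726, 0.687, 0.0, 0.0]
force: [0.3, -0.0, -1.2]
grip_width: 0.0551
finger_force: 69.0
```

View pics/w5.png

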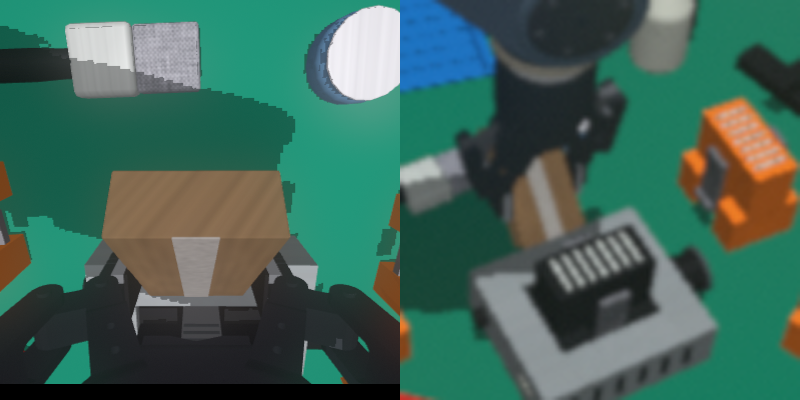

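The carton is still held and much steeper. Its end face is at rows 171–238, and its lower end is near the +y wall. I'll compute the tilt from those edges.

```bash
cat >tilt.py <<'E'
from rig import bot
import cv2,numpy as np,sys
def tilt(c,e1,e2):
    """edges (u0,u1,v) of the 56 mm long end-face edges -> world points, tilt of end face from level"""
    R=np.array(c["R"]);t=np.array(c["t"]);P=[]
    for u0,u1,v in(e1,e2):
        d=c["fx"]*56/(u1-u0)
        P.append(R.T@(np.array([((u0+u1)/2-c["cx"])/c["fx"]*d,(v-c["cy"])/c["fy"]*d,d])/1000-t))
    w=P[1]-P[0];return np.round(P,4).tolist(),np.linalg.norm(w),np.degrees(np.arctan2(w[2],-w[1]))
E
python3 - <<'E'
from tilt import *
c=bot.capture("wrist");print(tilt(c,(112+56,280+56,171),(102+56,290+56,238)))
f=cv2.cvtColor(c["frame"],cv2.COLOR_BGR2GRAY).astype(int)
for v in(175,205,234):
    g=np.abs(np.diff(f[v]));print(v,[(int(i),int(g[i])) for i in np.argsort(-g)[:6]])
print(np.argsort(-np.abs(np.diff(f[150:320,200])))[:6]+150)
print(np.array(c["R"]).round(3).tolist(),np.array(c["t"]).round(3))
E
```

```text
([[0.5324, -0.0444, 0.1138], [0.5314, -0.0614, 0.1297]], np.float64(0.02324709682704483), np.float64(43.21237468491517))
175 [(166, 29), (17, 17), (16, 9), (63, 7), (336, 7), (167, 7)]
205 [(348, 26), (6, 24), (161, 18), (340, 17), (26, 16), (27, 14)]
234 [(57, 45), (508, 44), (52, 39), (488, 37), (489, 37), (58, 35)]
[306 293 170 308 292 237]
[[0.998, -0.056, 0.0], [-0.054, -0.955, 0.292], [-0.016, -0.291, -0.957]] [-0.534 -0.055  0.201]
```

The carton has slid in the grip. About 65 mm is now above the fingers, and the tilt is about 47°. I'll lean it on the -y edge with its foot on the bench, let go, and regrip it nearer its upper end. Then I'll turn it upright along an arc.

```bash
python3 -m inch '{"dp":[[0,0.05,0.25],[0,0.05,0.5],[0,0.05,0.7],[0,0.05,0.7]],"turn":[0,0,0,0]}'
python3 -m inch '{"dp":[[0.05,-0.3,0],[0.1,-0.6,0],[0.1,-0.9,0],[0.1,-1,0],[0.1,-1,0]],"turn":[0,0,0,0,0]}'
python3 -m inch '{"dp":[[0,-0.2,0],[0,-0.32,0],[0,-0.32,-0.3],[0,-0.32,-0.6],[0,-0.32,-0.85],[0,-0.32,-0.9],[0,-0.32,-0.9]],"turn":[0,0,0,0,0,0,0]}'
```

```text
time: 14.1
tcp_pos: [0.5296, -0.0909, 0.3477]
orientation: [0.726, 0.687, 0.001, 0.001]
force: [0.7, 0.0, -1.5]
grip_width: 0.0549
finger_force: 69.1
time: 14.72
tcp_pos: [0.544, -0.2409, 0.3449]
orientation: [0.727, 0.687, -0.0, -0.001]
force: [0.8, 0.4, -0.5]
grip_width: 0.0553
finger_force: 69.0
time: 15.6
tcp_pos: [0.5446, -0.2883, 0.2118]
orientation: [0.726, 0.688, 0.0, 0.0]
force: [-0.1, 0.3, 0.1]
grip_width: 0.0552
finger_force: 69.0
```

```bash
python3 -m inch '{"dp":[[0,0,-0.05],[0,0.03,-0.06],[0,0.05,-0.06],[0,0.05,-0.06]],"turn":[0,0,0,0]}'
python3 -m inch '{"dp":[[0,0.01,-0.02],[0,0.01,-0.02]],"turn":[0,0]}'
```

```text
time: 16.1
tcp_pos: [0.5444, -0.2807, 0.2025]
orientation: [0.726, 0.688, 0.0, 0.0]
force: [0.0, -0.0, -0.3]
grip_width: 0.055
finger_force: 69.0
time: 16.35
tcp_pos: [0.5442, -0.2794, 0.1989]
orientation: [0.726, 0.688, -0.0, -0.0]
force: [-1.2, 0.2, -1.0]
grip_width: 0.055
finger_force: 69.0
```

```bash
python3 -m inch '{"dp":[[0,0,-0.02],[0,0,-0.02]],"turn":[0,0]}'
python3 -m inch '{"dp":[[0,0.02,-0.02],[0,0.02,-0.02]],"turn":[0,0]}'
python3 -m inch '{"dp":[[0,0.02,-0.02],[0,0.02,-0.02]],"turn":[0,0]}'
```

```text
time: 16.6
tcp_pos: [0.5446, -0.2802, 0.197]
orientation: [0.726, 0.688, 0.0, 0.001]
force: [-1.8, -2.4, 5.8]
grip_width: 0.0553
finger_force: 70.0
time: 16.85
tcp_pos: [0.5446, -0.2791, 0.1959]
orientation: [0.726, 0.688, -0.001, 0.003]
force: [-8.9, -16.5, 20.7]
grip_width: 0.0552
finger_force: 73.5
time: 17.1
tcp_pos: [0.5445, -0.2782, 0.1955]
orientation: [0.726, 0.688, -0.002, 0.005]
force: [-24.1, -28.0, 44.9]
grip_width: 0.0554
finger_force: 77.0
```

```bash
python3 -m inch '{"dp":[[0,-0.02,0.01],[0,-0.03,0.01],[0,-0.03,0.01]],"turn":[0,0,0]}'
python3 -m inch '{"dp":[[0,0,0],[0,0,0],[0,0,0]],"turn":[0,0,0]}' 0.78
python3 - <<'E'
from tilt import *
import pickle
c=bot.capture("wrist");pickle.dump(c,open("w6.pkl","wb"));cv2.imwrite("pics/w6.png",c["frame"])
f=cv2.GaussianBlur(c["frame"],(3,3),0).astype(int)
b,g,r=f[...,0],f[...,1],f[...,2];m=(r>b+25)&(r>g+10)&(r<215)
m[:,:100]=0;m[:,420:]=0
for v in range(120,384,8):
    i=np.flatnonzero(m[v]);
    if len(i)>20:print(v,i[0],i[-1],len(i),f[v,(i[0]+i[-1])//2-45].tolist(),f[v,(i[0]+i[-1])//2].tolist())
E
```

```text
time: 17.48
tcp_pos: [0.5448, -0.2797, 0.1955]
orientation: [0.726, 0.687, -0.0, 0.002]
force: [-12.4, -4.9, 35.9]
grip_width: 0.0549
finger_force: 75.5
time: 17.85
tcp_pos: [0.5443, -0.2779, 0.1913]
orientation: [0.726, 0.688, -0.0, -0.0]
force: [-0.3, -0.7, -0.3]
grip_width: 0.0662
finger_force: 0.0
192 167 344 178 [110, 141, 172] [104, 133, 162]
200 166 346 181 [107, 138, 169] [107, 138, 169]
208 164 347 184 [108, 141, 172] [107, 140, 170]
216 163 348 186 [109, 142, 174] [108, 141, 173]
224 162 350 189 [107, 140, 171] [108, 141, 172]
232 162 350 189 [107, 141, 173] [106, 139, 170]
240 160 352 193 [103, 135, 166] [106, 139, 170]
248 159 353 195 [103, 134, 164] [105, 137, 167]
256 157 354 198 [105, 137, 168] [103, 134, 163]
264 162 350 140 [93, 121, 149] [171, 175, 182]
272 172 339 124 [94, 124, 150] [172, 176, 182]
280 181 330 111 [93, 122, 147] [170, 174, 179]
288 192 317 93 [98, 127, 152] [171, 174, 179]
296 202 307 78 [100, 130, 155] [172, 176, 180]
```

```bash
python3 - <<'E'
from tilt import *
import pickle
c=pickle.load(open("w6.pkl","rb"));print(tilt(c,(167,344,189),(157,355,260)))
E
```

```text
([[0.5482, -0.2282, 0.0707], [0.5473, -0.2448, 0.0859]], np.float64(0.022530437077644457), np.float64(42.522719139867405))
```

The carton stays leaning at about 47° on its own. I'll regrip it about 66 mm up from its foot.

```bash
python3 -m inch '{"dp":[[0.02,0,0.08],[0.02,0.06,0.17],[0.02,0.12,0.17],[0.02,0.12,0.17]],"turn":[0,0,0,0]}' 0.9
python3 -m inch '{"dp":[[0,0,0],[0,0,0],[0,0,0],[0,0,0],[0,0,0]],"turn":[0,0,0,0,0]}' 0.55
```

```text
time: 18.4
tcp_pos: [0.5473, -0.2591, 0.2173]
orientation: [0.726, 0.688, 0.0, -0.0]
force: [-1.0, 0.1, 0.4]
grip_width: 0.0767
finger_force: 0.0
time: 19.02
tcp_pos: [0.5473, -0.2601, 0.2172]
orientation: [0.726, 0.688, 0.0, 0.0]
force: [1.3, -0.7, 1.1]
grip_width: 0.0552
finger_force: 62.9
```

```bash
python3 -m inch '{"dp":[[0,-0.03,0.15],[0,-0.03,0.45],[0,-0.03,0.75],[0,-0.03,0.85],[0,-0.03,0.85]],"turn":[0,0,0,0,0]}'
python3 -m inch '{"dp":[[-0.06,0.3,0],[-0.11,0.6,0],[-0.11,0.9,0],[-0.11,1,0],[-0.11,1,0]],"turn":[0,0,0,0,0]}'
python3 -m inch '{"dp":[[0,0.2,0],[0,0.38,0],[0,0.38,-0.25],[0,0.38,-0.5],[0,0.38,-0.75],[0,0.38,-0.82],[0,0.38,-0.82]],"turn":[0,0,0,0,0,0,0]}'
```

```text
time: 19.65
tcp_pos: [0.5472, -0.2645, 0.3446]
orientation: [0.726, 0.688, 0.0, 0.0]
force: [-0.6, -0.2, -1.5]
grip_width: 0.0549
finger_force: 63.6
time: 20.27
tcp_pos: [0.5307, -0.1141, 0.3435]
orientation: [0.726, 0.688, -0.001, -0.001]
force: [0.5, -1.0, -0.9]
grip_width: 0.055
finger_force: 63.7
time: 21.15
tcp_pos: [0.531, -0.0582, 0.2215]
orientation: [0.726, 0.687, -0.0, -0.0]
force: [0.3, -0.4, 0.2]
grip_width: 0.0552
finger_force: 63.7
```

```bash
python3 -m inch '{"dp":[[0,-0.055,0],[0,-0.075,0.03],[0,-0.093,0.055],[0,-0.115,0.08],[0,-0.134,0.105],[0,-0.134,0.105]],"turn":[0,0,0,0,0,0]}'
python3 -m inch '{"dp":[[0,-0.025,0.025],[0,-0.05,0.05],[0,-0.05,0.05]],"turn":[0,0,0]}'
python3 - <<'E'
from tilt import *
import pickle
c=bot.capture("wrist");pickle.dump(c,open("w7.pkl","wb"))
f=cv2.GaussianBlur(c["frame"],(3,3),0).astype(int)
b,g,r=f[...,0],f[...,1],f[...,2];m=(r>b+25)&(r>g+10)&(r<215)
m[:,:100]=0;m[:,420:]=0
for v in range(100,384,6):
    i=np.flatnonzero(m[v]);
    if len(i)>20:print(v,i[0],i[-1],len(i))
E
```

```text
time: 21.9
tcp_pos: [0.5306, -0.0774, 0.2383]
orientation: [0.726, 0.687, 0.001, -0.0]
force: [-0.7, 7.1, -2.0]
grip_width: 0.0549
finger_force: 65.5
time: 22.28
tcp_pos: [0.5305, -0.0848, 0.2457]
orientation: [0.726, 0.687, 0.0, -0.001]
force: [-1.2, 6.9, -1.2]
grip_width: 0.0554
finger_force: 65.9
220 183 320 138
226 182 321 140
232 182 322 141
238 181 322 142
244 181 322 142
250 180 324 145
256 179 324 146
262 179 324 146
268 179 325 147
274 179 325 147
280 179 324 146
```

```bash
python3 -m inch '{"dp":[[0,-0.03,0.025],[0,-0.06,0.045],[0,-0.09,0.06],[0,-0.12,0.07],[0,-0.12,0.07]],"turn":[0,0,0,0,0]}'
cat >see.py <<'E'
from tilt import *
c=bot.capture("wrist")
f=cv2.GaussianBlur(c["frame"],(3,3),0).astype(int)
b,g,r=f[...,0],f[...,1],f[...,2];m=(r>b+25)&(r>g+10)&(r<215)
m[:,:100]=0;m[:,420:]=0
L=[(i[0],i[-1]+1,v) for v in range(100,384) if len(i:=np.flatnonzero(m[v]))>40]
print(L[1],L[len(L)//2],L[-2]);print(tilt(c,L[1],L[-2]))
cv2.imwrite("pics/see.png",c["frame"])
E
python3 see.py
```

```text
time: 22.95
tcp_pos: [0.5305, -0.1028, 0.2562]
orientation: [0.726, 0.687, 0.0, -0.001]
force: [-1.0, 7.5, -1.7]
grip_width: 0.0548
finger_force: 66.4
(np.int64(211), np.int64(293), 213) (np.int64(177), np.int64(327), 253) (np.int64(178), np.int64(327), 292)
([[0.5309, -0.0966, 0.038], [0.5312, -0.0944, 0.1302]], np.float64(0.09223851820800567), np.float64(91.38098951593072))
```

```bash
python3 -m inch '{"dp":[[0,-0.03,0.01],[0,-0.05,0.015],[0,-0.05,0.015]],"turn":[0,0,0]}'
python3 -m inch '{"dp":[[0,-0.02,0],[0,-0.03,0],[0,-0.03,0]],"turn":[0,0,0]}'
python3 see.py
```

```text
time: 23.38
tcp_pos: [0.5304, -0.1102, 0.2583]
orientation: [0.726, 0.687, 0.0, -0.001]
force: [-1.0, 7.8, -1.7]
grip_width: 0.055
finger_force: 66.4
time: 23.75
tcp_pos: [0.5305, -0.1146, 0.2587]
orientation: [0.726, 0.687, 0.0, -0.001]
force: [-3.2, 9.3, 2.0]
grip_width: 0.055
finger_force: 66.7
(np.int64(211), np.int64(293), 197) (np.int64(175), np.int64(330), 249) (np.int64(180), np.int64(325), 300)
([[0.5316, -0.098, 0.0374], [0.531, -0.111, 0.131]], np.float64(0.09458636431678828), np.float64(82.1086555438862))
```

View pics/see.png

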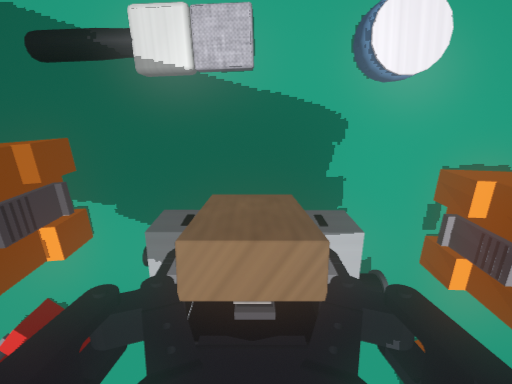

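The carton is now near vertical. Its top end is at rows 238–298, its flat side runs down to the foot edge at row 196, and the tin and brush are untouched. I'll check the tilt from the foot edge to the top edge.

```bash
python3 - <<'E'
from tilt import *
c=bot.capture("wrist")
f=cv2.GaussianBlur(c["frame"],(3,3),0).astype(int)
b,g,r=f[...,0],f[...,1],f[...,2];m=(r>b+25)&(r>g+10)&(r<215);m[:,:140]=0;m[:,370:]=0
for v in(197,200,205,215,225,234,238,241,246,260,280,296):
    i=np.flatnonzero(m[v]);print(v,i[0],i[-1]+1)
print(tilt(c,(211,293.5,196),(177,328.5,239)));print(tilt(c,(177,328.5,239),(179.5,325.5,298)))
E
```

```text
197 211 292
200 209 295
205 205 299
215 196 308
225 188 316
234 181 323
238 178 326
241 176 329
246 175 329
260 176 329
280 177 328
296 178 326
([[0.5318, -0.097, 0.0383], [0.5324, -0.0864, 0.1286]], np.float64(0.09091911367307766), np.float64(96.69518779302499))
([[0.5324, -0.0864, 0.1286], [0.531, -0.1098, 0.1315]], np.float64(0.023570941828164667), np.float64(7.016638514882865))
```

```bash
python3 -m inch '{"dp":[[0,-0.03,0],[0,-0.06,0],[0,-0.06,0]],"turn":[0,0,0]}'
cat >up.py <<'E'
from tilt import *
c=bot.capture("wrist")
f=cv2.GaussianBlur(c["frame"],(3,3),0).astype(int)
b,g,r=f[...,0],f[...,1],f[...,2];m=((r>b+25)&(r>g+10)&(r<215)).astype(np.uint8);m[:,:140]=0;m[:,370:]=0
lum=f.sum(2)[:,250];d=np.diff(lum);rows=np.flatnonzero(m[:,225:280].sum(1)>40)
v0,v2=rows[0]-1,rows[-1]+1
w=[(lambda i:(i[0],i[-1]+1))(np.flatnonzero(m[v])) if m[v].any() else (0,0) for v in range(384)]
v1=v0+20+int(np.argmin([w[v][0] for v in range(v0+20,v2-20)]))   # widest row: near edge of top
print(v0,v1,v2,[tuple(map(int,w[v])) for v in(v0+2,v1,v2-3)])
v1e=v0+10+int(np.argmax(np.abs(d[v0+10:v2-10])));print("edge",v1e)
k=lambda v:(*np.array(w[v])+[.0,.5],v)
print("side",tilt(c,(w[v0+2][0]+1,w[v0+2][1]-1,v0),(w[v1e+2][0],w[v1e+2][1],v1e)))
print("end",tilt(c,(w[v1e+2][0],w[v1e+2][1],v1e),(w[v2-3][0],w[v2-3][1],v2)))
cv2.imwrite("pics/up.png",c["frame"])
E
python3 up.py
```

```text
time: 24.22
tcp_pos: [0.5305, -0.1239, 0.2586]
orientation: [0.726, 0.687, 0.0, -0.001]
force: [-2.0, 6.3, 1.2]
grip_width: 0.055
finger_force: 65.4
182 250 307 [(211, 293), (173, 331), (183, 322)]
edge 249
side ([[0.532, -0.0988, 0.0295], [0.5322, -0.097, 0.1341]], np.float64(0.10466951466185669), np.float64(91.01329437621563))
end ([[0.5322, -0.097, 0.1341], [0.5306, -0.1261, 0.1277]], np.float64(0.02988238592927313), np.float64(-12.545538845704991))
```

The carton is vertical to within about 1°. I'll carry it to the mat.

```bash
python3 -m inch '{"dp":[[0,0.03,0.08],[0,0.06,0.2],[0.03,0.2,0.3],[0.06,0.45,0.3],[0.09,0.7,0.3],[0.09,0.95,0.3],[0.09,1,0.3],[0.09,1,0.3]],"turn":[0,0,0,0,0,0,0,0]}'
python3 -m inch '{"dp":[[0,0.25,0],[0,0.5,0],[0,0.75,0],[0,1,0],[0,1,0]],"turn":[0,0,0,0,0]}'
python3 -m inch '{"dp":[[0,0.1,-0.1],[0,0.13,-0.2],[0,0.13,-0.3],[0,0.13,-0.38],[0,0.13,-0.38]],"turn":[0,0,0,0,0]}'
python3 up.py
```

```text
time: 25.28
tcp_pos: [0.5444, 0.026, 0.3037]
orientation: [0.726, 0.688, 0.0, 0.001]
force: [-0.3, -0.8, -0.4]
grip_width: 0.055
finger_force: 65.0
time: 25.9
tcp_pos: [0.5445, 0.1767, 0.3031]
orientation: [0.726, 0.688, 0.0, 0.0]
force: [-0.3, -0.3, -1.3]
grip_width: 0.0549
finger_force: 65.0
time: 26.52
tcp_pos: [0.5441, 0.195, 0.2445]
orientation: [0.726, 0.687, -0.001, -0.0]
force: [-0.3, -0.6, -0.6]
grip_width: 0.0549
finger_force: 65.0
183 251 306 [(211, 292), (173, 331), (183, 322)]
edge 248
side ([[0.5449, 0.2183, 0.0131], [0.5457, 0.2214, 0.1187]], np.float64(0.10570165118322233), np.float64(91.6701393625794))
end ([[0.5457, 0.2214, 0.1187], [0.5441, 0.1929, 0.1135]], np.float64(0.0290158127943931), np.float64(-10.462674133986685))
```

```bash
python3 -m inch '{"dp":[[0,0,-0.03],[0,0,-0.055],[0,0,-0.055]],"turn":[0,0,0]}'
python3 -m inch '{"dp":[[0,0,-0.015],[0,0,-0.015]],"turn":[0,0]}'
python3 -m inch '{"dp":[[0,0,-0.015],[0,0,-0.015]],"turn":[0,0]}'
```

```text
time: 26.95
tcp_pos: [0.5443, 0.1954, 0.2373]
orientation: [0.726, 0.688, -0.0, -0.0]
force: [-0.5, -0.3, 0.3]
grip_width: 0.0546
finger_force: 65.0
time: 27.2
tcp_pos: [0.5443, 0.1954, 0.2351]
orientation: [0.726, 0.688, -0.0, -0.0]
force: [1.3, 0.3, -1.4]
grip_width: 0.0555
finger_force: 65.0
time: 27.45
tcp_pos: [0.5442, 0.1954, 0.2328]
orientation: [0.726, 0.688, -0.0, -0.0]
force: [-0.8, 0.4, 0.1]
grip_width: 0.0546
finger_force: 65.0
```

```bash
python3 -m inch '{"dp":[[0,0,-0.015],[0,0,-0.015]],"turn":[0,0]}'
python3 -m inch '{"dp":[[0,0,-0.015],[0,0,-0.015]],"turn":[0,0]}'
python3 -m inch '{"dp":[[0,0,-0.015],[0,0,-0.015]],"turn":[0,0]}'
```

```text
time: 27.7
tcp_pos: [0.5442, 0.1954, 0.2305]
orientation: [0.726, 0.688, -0.0, -0.0]
force: [-0.2, 0.5, -0.2]
grip_width: 0.055
finger_force: 65.0
time: 27.95
tcp_pos: [0.5442, 0.1954, 0.2283]
orientation: [0.726, 0.688, -0.0, -0.0]
force: [0.4, 0.3, -1.6]
grip_width: 0.0552
finger_force: 65.0
time: 28.2
tcp_pos: [0.5442, 0.1954, 0.226]
orientation: [0.726, 0.688, -0.0, -0.0]
force: [0.2, -0.2, -0.5]
grip_width: 0.0549
finger_force: 65.0
```

```bash
python3 -m inch '{"dp":[[0,0,-0.015],[0,0,-0.015]],"turn":[0,0]}'
python3 -m inch '{"dp":[[0,0,-0.015],[0,0,-0.015]],"turn":[0,0]}'
python3 up.py
```

```text
time: 28.45
tcp_pos: [0.5444, 0.1954, 0.2251]
orientation: [0.726, 0.688, 0.0, 0.0]
force: [-5.1, -1.3, 13.6]
grip_width: 0.0551
finger_force: 66.4
time: 28.7
tcp_pos: [0.5445, 0.1953, 0.2249]
orientation: [0.726, 0.688, 0.0, 0.0]
force: [-14.8, -5.9, 39.6]
grip_width: 0.0551
finger_force: 68.8
183 250 306 [(211, 292), (173, 331), (183, 322)]
edge 248
side ([[0.5458, 0.2188, -0.0065], [0.5462, 0.2221, 0.0997]], np.float64(0.1063010247266248), np.float64(91.7988794746445))
end ([[0.5462, 0.2221, 0.0997], [0.5448, 0.1933, 0.0939]], np.float64(0.02942585659843653), np.float64(-11.522060645491095))
```

```bash
python3 -m inch '{"dp":[[0,0,0.025],[0,0,0.025]],"turn":[0,0]}'
python3 -m inch '{"dp":[[0,0,0],[0,0,0],[0,0,0]],"turn":[0,0,0]}' 0.8
python3 up.py
python3 -m inch '{"dp":[[0,0,0.1],[0,0,0.3],[0,0,0.6],[0,0,0.95],[0,0,0.95]],"turn":[0,0,0,0,0]}' 0.9
python3 - <<'E'
from rig import bot
import cv2,numpy as np
c=bot.capture("wrist");s=bot.capture("side")["frame"][120:240,160:280]
o=np.zeros((400,800,3),np.uint8);o[:384,:400]=c["frame"][:,56:456];o[:400,400:]=cv2.resize(s,(400,400),interpolation=2);cv2.imwrite("pics/w9.png",o)
E
```

```text
time: 29.0
tcp_pos: [0.5444, 0.1954, 0.2256]
orientation: [0.726, 0.688, 0.0, 0.0]
force: [-0.4, 0.6, -1.3]
grip_width: 0.0556
finger_force: 65.1
time: 29.38
tcp_pos: [0.5443, 0.1954, 0.2252]
orientation: [0.726, 0.688, -0.0, -0.0]
force: [0.1, 0.6, 1.0]
grip_width: 0.0683
finger_force: 0.0
183 253 308 [(211, 293), (173, 330), (178, 325)]
edge 251
side ([[0.5459, 0.2194, -0.0037], [0.5457, 0.2209, 0.0998]], np.float64(0.10349021774045254), np.float64(90.78207841910077))
end ([[0.5457, 0.2209, 0.0998], [0.5443, 0.1968, 0.0998]], np.float64(0.02408652821215942), np.float64(0.0051706473031031906))
time: 30.05
tcp_pos: [0.5448, 0.1956, 0.373]
orientation: [0.726, 0.688, 0.004, 0.002]
force: [-0.4, 0.2, -0.7]
grip_width: 0.077
finger_force: 0.0
```

View pics/w9.png

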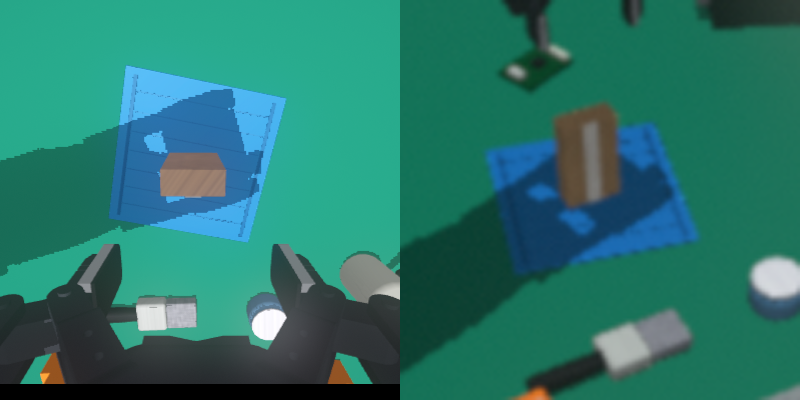

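The carton stands upright on the mat: a brown block at (193,178) in the wrist crop, with its stripe visible at (592,160) in the side crop. Now the cassette.

```bash
python3 -m inch '{"dp":[[0,-0.3,0],[-0.02,-0.6,0],[-0.04,-0.9,0],[-0.04,-1,0]],"turn":[0.11,0.22,0.33,0.36]}' 1
python3 -m inch '{"dp":[[0,-0.3,0],[-0.02,-0.6,0],[-0.04,-0.9,0],[-0.04,-1,0]],"turn":[0.11,0.22,0.33,0.36]}'
python3 -m inch '{"dp":[[0,-0.3,0],[-0.02,-0.53,0],[-0.02,-0.53,0],[-0.02,-0.53,0]],"turn":[0.11,0.22,0.28,0.28]}'
python3 - <<'E'
from rig import bot
from h import *
c=bot.capture("wrist");cv2.imwrite("pics/w10.png",c["frame"])
print(bot.get_obs()["tcp_pos"])
f=cv2.GaussianBlur(c["frame"],(3,3),0);hsv=cv2.cvtColor(f,cv2.COLOR_BGR2HSV)
# black top (96 mm) with white slots: dark or white, inside the window of the predicted top
T=[proj(c,(.5295+x,-.1847+y,.096)) for x,y in((-.042,-.02),(-.042,.02),(.042,.02),(.042,-.02))];print(np.round(T))
H=[proj(c,(.5295+x,-.1847+y,.046)) for x,y in((-.075,-.065),(-.075,.065),(.075,.065),(.075,-.065))];print(np.round(H))
x0,y0=np.min(T,0).astype(int)-14;x1,y1=np.max(T,0).astype(int)+14
V=hsv[...,2];sl=(V>165)&(hsv[...,1]<60);w=np.zeros_like(sl);w[y0+10:y1-10,x0+10:x1-10]=1
n,l,st,ce=cv2.connectedComponentsWithStats((sl&w).astype(np.uint8))
for s,q in zip(st[1:],ce[1:]):
    if s[4]>15:print(s.tolist(),(ray(c,q,.096)[:2]*1000).round(1))
dk=(V<60);ww=np.zeros_like(dk);ww[y0:y1,x0:x1]=1
m=cv2.morphologyEx(((dk|sl)&ww).astype(np.uint8),cv2.MORPH_CLOSE,np.ones((5,5)));m=cv2.morphologyEx(m,cv2.MORPH_OPEN,np.ones((9,9)))
print("top",rect(c,big(m),.096))
g=((hsv[...,1]<50)&(V>90));ys=slice(int(min(h[1] for h in H))-15,int(max(h[1] for h in H))+15);xs=slice(int(min(h[0] for h in H))-15,int(max(h[0] for h in H))+15)
k=np.zeros_like(g);k[ys,xs]=g[ys,xs];k=cv2.morphologyEx(k.astype(np.uint8),cv2.MORPH_OPEN,np.ones((9,9)))
print("hous",rect(c,big(k),.046))
E
```

```text
time: 30.65
tcp_pos: [0.5378, 0.0433, 0.3668]
orientation: [0.505, 0.863, -0.001, -0.001]
force: [0.0, -0.3, 0.0]
grip_width: 0.0852
finger_force: 0.0
time: 31.15
tcp_pos: [0.5317, -0.1067, 0.3667]
orientation: [0.244, 0.97, -0.0, -0.001]
force: [0.8, -0.1, 0.3]
grip_width: 0.0856
finger_force: 0.0
time: 31.65
tcp_pos: [0.529, -0.1843, 0.3668]
orientation: [0.028, 1.0, 0.0, -0.001]
force: [0.2, 1.1, -0.4]
grip_width: 0.0854
finger_force: 0.0
[ 0.52911675 -0.18396959  0.36703505]
[[224. 152.]
 [273. 149.]
 [276. 242.]
 [232. 244.]]
[[179. 113.]
 [315. 104.]
 [314. 247.]
 [197. 253.]]
[220, 223, 60, 25, 515] [ 568.5 -195.1]
top (array([ 562., -216.], dtype=float32), 24.8, 15.5, -4.7)
hous (array([ 528., -186.], dtype=float32), 149.5, 129.0, -3.4)
```

```bash
python3 - <<'E'
import cv2,numpy as np
f=cv2.imread("pics/w10.png");V=f.max(2)
for r in(165,190,215):print(r,V[r,190:310:2].tolist())
for col in(240,256,266):print(col,V[120:262:3,col].tolist())
E
```

```text
165 [209, 209, 209, 209, 209, 210, 210, 209, 210, 210, 209, 208, 166, 138, 103, 73, 73, 71, 71, 72, 71, 120, 154, 154, 154, 154, 153, 153, 153, 153, 153, 153, 153, 152, 153, 152, 153, 152, 152, 103, 62, 63, 62, 62, 63, 62, 89, 125, 133, 134, 133, 134, 134, 134, 134, 134, 134, 206, 205, 204]
190 [166, 138, 138, 137, 137, 137, 136, 136, 137, 137, 138, 137, 130, 116, 116, 98, 90, 89, 71, 64, 64, 64, 64, 63, 62, 61, 60, 60, 59, 59, 58, 59, 58, 58, 58, 57, 57, 57, 57, 57, 57, 57, 53, 83, 83, 99, 112, 112, 128, 134, 134, 134, 133, 133, 132, 133, 133, 135, 134, 133]
215 [198, 205, 205, 204, 204, 205, 165, 137, 138, 137, 137, 137, 136, 137, 125, 81, 68, 67, 66, 65, 65, 64, 64, 63, 62, 62, 61, 61, 61, 59, 59, 57, 57, 58, 56, 57, 57, 56, 56, 56, 56, 55, 56, 56, 56, 64, 119, 133, 133, 133, 133, 133, 134, 133, 133, 134, 134, 133, 132, 133]
240 [139, 139, 139, 139, 138, 138, 139, 69, 69, 68, 72, 71, 70, 69, 161, 154, 66, 65, 160, 129, 62, 71, 160, 62, 61, 110, 160, 61, 61, 159, 151, 61, 74, 160, 63, 63, 159, 153, 65, 66, 79, 201, 201, 135, 73, 74, 73, 73]
256 [138, 138, 138, 138, 138, 153, 214, 65, 64, 64, 108, 97, 66, 66, 160, 152, 63, 61, 159, 128, 60, 67, 159, 58, 58, 108, 159, 57, 58, 157, 151, 57, 70, 159, 59, 59, 157, 152, 62, 61, 76, 201, 200, 136, 72, 72, 74, 74]
266 [139, 138, 138, 216, 216, 216, 215, 63, 62, 62, 107, 104, 99, 64, 159, 152, 62, 60, 159, 128, 59, 66, 159, 57, 56, 94, 159, 56, 56, 156, 152, 56, 70, 158, 57, 58, 157, 153, 60, 61, 76, 202, 202, 175, 124, 164, 80, 84]
```

```bash
python3 - <<'E'
from rig import bot
from h import *
c=bot.capture("wrist");V=c["frame"].max(2).astype(int)
cs=[]
w=((V>120)).astype(np.uint8);w[:157]=0;w[236:]=0;w[:,:228]=0;w[:,274:]=0
n,l,st,ce=cv2.connectedComponentsWithStats(w)
P=[(s,ray(c,q,.096)[:2]*1000) for s,q in zip(st[1:],ce[1:]) if s[4]>40]
for s,p in P:print(s.tolist(),p.round(1))
print(np.mean([p for s,p in P],0).round(1), bot.get_obs()["tcp_pos"],bot.get_obs()["orientation"])
E
```

```text
[232, 161, 36, 5, 178] [ 498.2 -184.1]
[232, 173, 36, 4, 143] [ 508.  -184.6]
[232, 184, 35, 5, 173] [ 518.  -185.5]
[233, 195, 34, 5, 170] [ 527.8 -185.9]
[233, 206, 34, 5, 169] [ 537.8 -186.4]
[233, 217, 34, 4, 136] [ 547.6 -187. ]
[233, 228, 34, 4, 134] [ 558.  -187.7]
[ 527.9 -185.9] [ 0.52920551 -0.18379442  0.36726906] [ 2.81924688e-02  9.99602283e-01  2.64111370e-04 -6.25648468e-04]
```

```bash
python3 -m inch '{"dp":[[-0.007,-0.013,-0.25],[-0.007,-0.013,-0.5],[-0.007,-0.013,-0.75],[-0.007,-0.013,-0.9],[-0.007,-0.013,-0.945],[-0.007,-0.013,-0.945]],"turn":[0,0,0,0,0,0]}'
python3 -m inch '{"dp":[[0,0,0],[0,0,0],[0,0,0],[0,0,0],[0,0,0],[0,0,0],[0,0,0]],"turn":[0,0,0,0,0,0,0]}' 0.4
```

```text
time: 32.5
tcp_pos: [0.5284, -0.1859, 0.2264]
orientation: [0.027, 1.0, 0.0, -0.0]
force: [-0.5, -0.3, -0.0]
grip_width: 0.0854
finger_force: 0.0
time: 33.38
tcp_pos: [0.5287, -0.1859, 0.2289]
orientation: [0.027, 1.0, -0.0, 0.001]
force: [-6.7, 6.0, 26.4]
grip_width: 0.0453
finger_force: 58.2
```

```bash
python3 -m inch '{"dp":[[0,0,0.02],[0,0,0.05],[0,0,0.08],[0,0,0.08]],"turn":[0,0,0,0]}'
python3 - <<'E'
from rig import bot
o=bot.get_obs();print(o["force"],o["ft_torque"],o["grip_width"])
E
```

```text
time: 33.88
tcp_pos: [0.5283, -0.1861, 0.2384]
orientation: [0.027, 1.0, -0.0, 0.0]
force: [-0.0, 0.1, -3.3]
grip_width: 0.044
finger_force: 61.6
[-0.00486828  0.119552   -3.31730465] [-0.02579113 -0.02749912  0.0176614 ] 0.04396533261942757
```

```bash
python3 -m inch '{"dp":[[0,0,0.06],[0,0,0.14],[0,0,0.22],[0,0,0.3],[0,0,0.38],[0,0,0.46],[0,0,0.54],[0,0,0.62],[0,0,0.68],[0,0,0.7],[0,0,0.7],[0,0,0.7]],"turn":[0,0,0,0,0,0,0,0,0,0,0,0]}'
python3 - <<'E'
from rig import bot
from h import *
o=bot.get_obs();print(o["force"],o["ft_torque"],o["tcp_pos"],o["grip_width"])
c=bot.capture("wrist");V=c["frame"].max(2).astype(int)
zt=o["tcp_pos"][2]-.2384+.105
q=[proj(c,(o["tcp_pos"][0]+x,o["tcp_pos"][1]+y,zt)) for x in(-.045,.045) for y in(-.022,.022)];print(np.round(q).tolist())
x0,y0=np.maximum(np.min(q,0).astype(int)-10,0);x1,y1=np.max(q,0).astype(int)+10
w=np.zeros(V.shape,np.uint8);w[y0:y1,x0:x1]=(V[y0:y1,x0:x1]>120)
n,l,st,ce=cv2.connectedComponentsWithStats(w)
for s,e in zip(st[1:],ce[1:]):
    if s[4]>60:print(s.tolist(),e.round(1),(ray(c,e,zt)[:2]*1000).round(1))
t=bot.capture("top");f=t["frame"].astype(int)
p=proj(t,(.5455,.209,.103));print("carton px",p);cv2.imwrite("pics/t9.png",t["frame"])
m=((f[...,2]>f[...,0]+12)).astype(np.uint8);a,b=p.astype(int);k=np.zeros_like(m);k[b-25:b+25,a-25:a+25]=m[b-25:b+25,a-25:a+25]
if k.any():print(rect(t,big(k),.103))
E
```

```text
time: 35.38
tcp_pos: [0.5282, -0.186, 0.3428]
orientation: [0.027, 1.0, 0.0, -0.0]
force: [-0.7, -0.4, -3.6]
grip_width: 0.0445
finger_force: 61.7
[-0.7022448  -0.44099824 -3.58969791] [ 0.09150025 -0.03328764  0.0289345 ] [ 0.52817309 -0.18602359  0.34277305] 0.04451108889324106
[[185.0, 196.0], [306.0, 189.0], [209.0, 385.0], [306.0, 381.0]]
[174, 179, 27, 102, 1886] [185.5 223. ] [ 493.9 -209.1]
[304, 179, 12, 102, 722] [311.1 232. ] [ 500.2 -162. ]
[213, 222, 79, 10, 783] [251.8 226.5] [ 496.7 -184.4]
[214, 246, 77, 10, 761] [251.7 250.5] [ 506.7 -185. ]
[215, 269, 75, 9, 669] [251.7 273. ] [ 516.5 -185.5]
[216, 290, 73, 9, 651] [251.8 294. ] [ 526.2 -186. ]
[198, 309, 8, 26, 128] [202.2 323.2] [ 539.4 -207.6]
[216, 311, 72, 8, 568] [251.8 314.5] [ 536.2 -186.6]
[217, 330, 70, 8, 493] [251.3 333.2] [ 545.7 -187.3]
carton px [181.3081179  199.64515614]
(array([545., 208.], dtype=float32), 54.8, 23.4, -3.4)
```

```bash
python3 - <<'E'
from rig import bot
from h import *
o=bot.get_obs();c=bot.capture("wrist")
# slots 10 mm apart (from the first view: 9.97 mm): find plane z(x)=a+b*x that gives equal 9.97 spacing
px=[(251.8,226.5),(251.7,250.5),(251.7,273),(251.8,294),(251.8,314.5),(251.3,333.2)]
from scipy.optimize import least_squares
def pts(p):
    return np.array([ray(c,q,p[0]+p[1]*(i-3)*.00997) for i,q in enumerate(px)])
r=least_squares(lambda p:np.r_[np.linalg.norm(np.diff(pts(p),axis=0),axis=1)-.00997]*1e3,[.209,0])
print(r.x,np.degrees(np.arctan(r.x[1])),r.fun.round(2));print(o["force"],o["joint_vel"].round(3),o["time"])
E
```

```text
[ 0.21120331 -0.05008604] -2.8673225343731783 [ 0.   -0.02 -0.11  0.23 -0.11]
[ 0.9833485  -0.62662599 -3.08141337] [ 0.002 -0.003 -0.001  0.002  0.001  0.001] 35.475
```

```bash
python3 -c "
from rig import bot
print(bot.job_done())"
```

```text
the job is handed in; nothing more can be done
None
```

The job is handed in at about 35.5 s: the carton stands upright and released on the mat, and the cassette hangs level to about 3° with its underside about 7 cm above the unit. The 44.5 mm grip width is below the 52 mm fully-in spacing, so both catches should be fully pinched.

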